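# Clamp the aluminium block in the machine vise

### The arm

A 6-joint arm with a two-finger parallel gripper is mounted at the origin on the work surface. World frame = base frame: x ahead of the robot, y to its left, z up, the work surface at z = 0. Lengths are in m, angles in rad, forces in N, time in s.
With the tool pointing down it reaches from about 0.325 to 0.85 m from the base axis. Payload 15.5 kg.
Tool frame: the origin (TCP) lies on the centre line of the jaws, within the pads' length; the fingertips stand 17 mm ahead of it and the grasp point (between the pads) lies 2 mm behind it (bot.nose_length is the distance from the TCP to the fingertips, in m); y points along the fingers, x is the direction in which the jaws open and shut, and the axes are right-handed (so a half turn about y gives the same grasp; the last joint's range is limited). The gripper opens to 91 mm and grips with 3 to 60 N. Pads are 32 mm wide; open, the fingers measure 118 mm over their backs; the gripper's body (76 mm by 178 mm) begins 60 mm behind the grasp point.
Start: joints at [1.123, 0.494, 1.345, -0, 1.302, -0.096], TCP at [0.215, 0.587, 0.231] pointing down, gripper open.
Joint ranges: [-2.91, 2.91], [-0.82, 2.16], [0.22, 2.67], [-1.22, 4.37], [0.12, 2.79], [-3.08, 3.08]. Speed limits (rad/s): [1.89, 1.89, 2.57, 3.01, 3.01, 3.01].

### API

Orientations are given as a unit quaternion [w, x, y, z].
In Python, from plant import bot gives the robot as it stands.
- The arm moves only by the shell command python3 -m creep 'ROWS'. ROWS is JSON, a list of rows, each an object of numbers: "tx", "ty", "tz": the shift along the world's x, y, z in mm; "ax", "ay", "az": the turn, a rotation vector about the world's x, y, z in rad; "jaw": the finger opening in mm, from 0 to 91.2. A call has 1 to 5 rows; each row is the pose to reach, as a shift and turn from the pose commanded when the call began; what a row does not reach only later rows make up. A row lasts 1/10 s, in which the tool goes at most 50 mm and 8.59 degrees, less where a joint would pass 70% of its speed; a pose out of reach is approached as far as the arm can. A call with a gripper value outside its range is refused whole. The fingers move at their own pace and stop on an object; the grip force is fixed at half the most. Time passes only in rows, so rows that repeat a pose let the fingers close. It gives the time, the measured TCP pose, the force and the opening at its end, in the units of the state.
- bot.get_state(): the state, without advancing time (a new reading comes with each control period).
- bot.read_camera(name): name is "scene" or "top" or "wrist"; returns the picture (400x640x3 uint8, red, green, blue); there is no depth.
- bot.get_calibration(name): a dict with "vertical_fov" (degrees; the focal length in pixels is half the picture's height over the tangent of half this angle, whatever the lens; pixels are square), "cx", "cy" (the principal point, pixels), "T" (4x4, takes a point from camera to world coordinates). Camera axes: x right, y down, z forward; pixel columns grow to the right and rows downward; lengths in m; the calibration is good to about 2 mm. A picture is of the moment at which its call begins: read the wrist's pose just before it. get_calibration takes no time and is no camera call; for the wrist camera it gives the pose at the moment of the call.
- bot.sign_off(): hands the job in, once; it reports no verdict.
The state is a dict: "time_s": time; "qpos": joint angles; "qd": joint speeds; "effort": joint torques, N m; "position": TCP position; "ee_rot": TCP orientation; "force": force on the tool from outside, world axes, zero at the start; "wrist_torque": the same for the moment, N m; "gripper_width": finger opening in m.
Only numpy, scipy, OpenCV 4.12 (cv2) and the standard library are available. Lean on these libraries where they do the work, as an engineer would, in place of code of your own. Each camera call takes 0.05 s, during which the arm holds its last target. There are 200 camera calls.

### The job

Take the tall aluminium block from the sloping rack and set it, upright and lengthwise along the jaws about midway, level on the two parallels in the vise; keep hold of it until it sits fully down and is pressed flat against the fixed jaw. Then let go and push the sliding jaw up against it, firmly but without ramming it, so that the block stays seated and squarely held between both jaws; leave everything else where it is.

Things in the scene. Friction and masses are not known exactly. Their poses are not given: they have to be found in the camera images.
- block: the workpiece: aluminium block 110 mm long (its x), 36 wide (its y), 65 tall (its z), about 0.7 kg, two dark bores in its top. Origin: centre of its underside. Starts lying lengthwise down the rack's 26 degree slope, lower end against the ledge, its z leaning 26 degrees from vertical towards the robot's side. Either end may go either way round in the vise
- rack: fixed steel rack on a 70 mm high grey foot, 200 mm wide; its plate slopes 26 degrees, rising along rack +x (away from the robot) from 94 to 165 mm up, with a 16 mm ledge across the low end. Two places side by side (rack y = +48 and -48 mm): the block lies in one, the square bar in the other. Origin: centre of its foot on the bench
- vise: grey machine vise fixed to the bench. Origin: at bench level under its bed; vise +x points from the sliding jaw to the fixed jaw (roughly away from the robot), y along the jaws. Bed 260 x 100 mm, from x = -140 to +120 mm, its top 30 mm up. Both jaws' tops are 85 mm above the bench, so a seated block stands 35 mm proud of them
- seat (a point): on the vise: where the middle of the block's underside belongs (vise x = 52, y = 0, z = 55 mm). Two fixed parallels, 8 mm thick steel strips 110 mm long along y, stand on the bed at vise x = 40 to 48 and 59 to 67 mm, their tops 55 mm above the bench
- fixed_jaw: the fixed jaw, 120 mm wide. Origin: on the bench level below the middle of its flat clamping face, which looks to vise -x; the face stands at vise x = +70 mm and reaches from 30 to 85 mm up
- jaw (a joint): travel of the sliding jaw in m towards the fixed jaw (vise +x). The clear gap between the jaws is 0.105 m minus this value; it starts between 0 and 0.02 and touches the seated block at 0.069. The jaw slides stiffly (about 6 N) and keeps its place and grip when let go. It is 35 mm thick along x and 32 to 85 mm high; push it on its flat back
- jaw_push (a point): middle of the sliding jaw's flat back (the face looking to vise -x, 100 mm wide), 58 mm above the bench; moves with the jaw. Behind it the bed is free
- bar: plain square steel bar, 110 x 25 x 25 mm, lying on the rack beside the block (in the other of its two places). Leave alone
- micrometer: inside micrometer, steel tube 140 mm long and 24 mm thick lying on the bench near the robot. Bystander
- oil: white plastic bottle, 60 mm across, 170 mm tall. Bystander
- pen_cup: grey cup of pens, 72 mm across, 150 mm tall with pens. Bystander
- tool_holder: steel taper tool holder standing on its flange, 62 mm across, 100 mm tall. Bystander
- hammer: hammer lying flat on the bench, about 0.3 m long. Bystander
- mouse: black computer mouse, 100 x 58 mm, 32 mm tall. Bystander
- bearing: steel bearing ring 80 mm across, 22 mm tall, lying flat. Bystander
There are look-alikes about, which are no part of the job. Of the things like the block, leave any that is green or yellow; of the rest the smaller one is meant.

How it is judged:
By the outcome, as a careful person would: the job done as asked, in the order asked, and still so for the second after the job is handed in, with the robot touching nothing.
It also fails if it takes over 69 s, if anything falls off the work surface, if the arm or the gripper's body presses on something with over 40 N, if the wrist force passes 120 N, or if a joint passes its speed limit or range.

## Working session

There is one attempt and no reset: what is moved stays moved. The work goes in short steps, Python scripts to look and compute and a shell command to move; the robot and the scene stay as the last step left them, time stands still between calls to the robot, and variables do not carry over. Pictures are saved under pics/ and viewed, about 8 in all and at most 12, crops included, and the job is handed in when it is done.

```bash
mkdir -p pics; cat > h.py <<'E'
import numpy as np, cv2
from plant import bot
def snap(n,f):
    c=bot.get_calibration(n); im=bot.read_camera(n); cv2.imwrite('pics/'+f,cv2.cvtColor(im,cv2.COLOR_RGB2BGR)); np.savez('pics/'+f+'.npz',T=np.array(c['T']),f=200/np.tan(np.radians(c['vertical_fov'])/2),cx=c['cx'],cy=c['cy']); return im
def ray(f,u,v):
    c=np.load('pics/'+f+'.npz'); T=c['T']; d=T[:3,:3]@np.array([(u-c['cx'])/c['f'],(v-c['cy'])/c['f'],1]); return T[:3,3],d
def onz(f,u,v,z):
    o,d=ray(f,u,v); return o+d*(z-o[2])/d[2]
def proj(f,P):
    c=np.load('pics/'+f+'.npz'); p=np.linalg.inv(c['T'])@np.append(P,1); return np.array([c['cx']+c['f']*p[0]/p[2],c['cy']+c['f']*p[1]/p[2]])
def two(f1,p1,f2,p2):
    o1,d1=ray(f1,*p1); o2,d2=ray(f2,*p2)
    d1=d1/np.linalg.norm(d1); d2=d2/np.linalg.norm(d2)
    s=np.linalg.lstsq(np.c_[d1,-d2],o2-o1,rcond=None)[0]; a=o1+s[0]*d1; b=o2+s[1]*d2
    return (a+b)/2, np.linalg.norm(a-b)
E
ls; python3 - <<'E'
from h import *
print(bot.get_state())
for n in('scene','top','wrist'): snap(n,n+'0.png')
for n in('scene','top'):
  c=bot.get_calibration(n);print(n,c['vertical_fov'],np.round(c['T'],3).tolist())
E
```

```text
h.py
pics
{'time_s': 0.0, 'qpos': array([ 1.12347915e+00,  4.94198255e-01,  1.34615744e+00,  4.61013604e-07,
        1.30251780e+00, -9.54898730e-02]), 'qd': array([ 0.00025659, -0.00025497,  0.0003455 ,  0.00089882, -0.00064123,
        0.00040279]), 'effort': array([ 3.32573924e-03, -8.78818202e+01, -3.81861734e+01,  7.09445332e-02,
        5.32980810e-02, -1.06452558e-04]), 'position': array([0.21520891, 0.58637352, 0.23031998]), 'ee_rot': array([-0.5795648 ,  0.58000982,  0.40438512, -0.40517394]), 'force': array([-0.24780136,  0.12188517,  0.08211659]), 'wrist_torque': array([-0.03998684,  0.00201094, -0.04840584]), 'gripper_width': 0.09128466831609763}
scene 43.132950201195634 [[-0.648, 0.648, -0.401, 1.092], [0.762, 0.541, -0.355, 0.522], [-0.013, -0.536, -0.844, 1.286], [0.0, 0.0, 0.0, 1.0]]
top 50.17788950900797 [[-0.003, -0.995, 0.1, 0.429], [-1.0, 0.005, 0.021, 0.011], [-0.021, -0.099, -0.995, 1.255], [0.0, 0.0, 0.0, 1.0]]
```

View pics/top0.png

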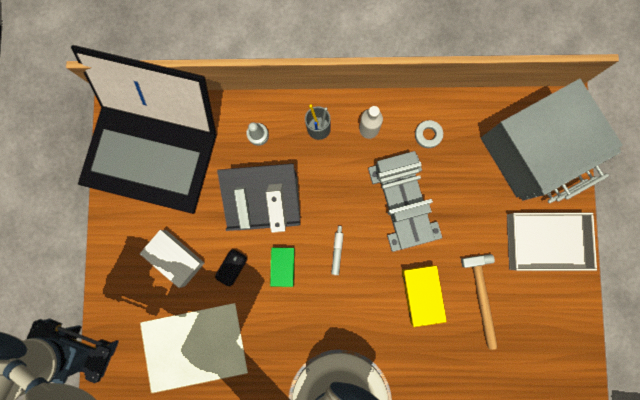

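View pics/scene0.png

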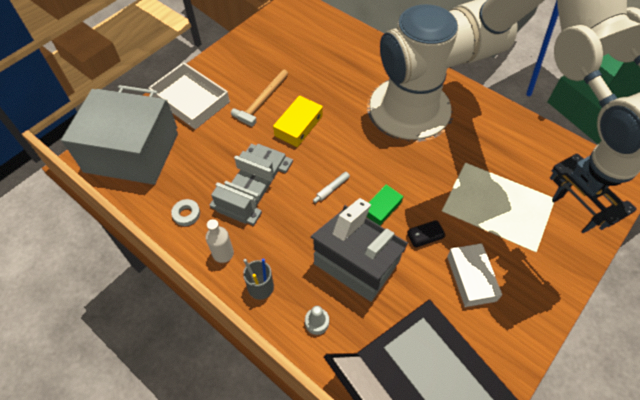

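The top view shows the rack at about (260,195) px with the block (two bores) at (276,211) and the bar at (241,208). The vise is at about (405,200), with its fixed jaw far out at (398,168) and sliding jaw at (410,210).

```bash
python3 - <<'E'
from h import *
im=cv2.imread('pics/top0.png')
c=np.hstack([cv2.resize(im[155:240,212:307],None,fx=4,fy=4,interpolation=cv2.INTER_CUBIC),cv2.resize(im[148:253,362:447],None,fx=4,fy=4,interpolation=cv2.INTER_CUBIC)[:340]]) if 0 else None
a=cv2.resize(im[148:253,215:307],None,fx=4.3,fy=4.3,interpolation=cv2.INTER_CUBIC);b=cv2.resize(im[148:253,360:447],None,fx=4.3,fy=4.3,interpolation=cv2.INTER_CUBIC)
cv2.imwrite('pics/crop1.png',np.hstack([a,b])); print(a.shape,b.shape)
E
```

```text
(452, 396, 3) (452, 374, 3)
```

View pics/crop1.png

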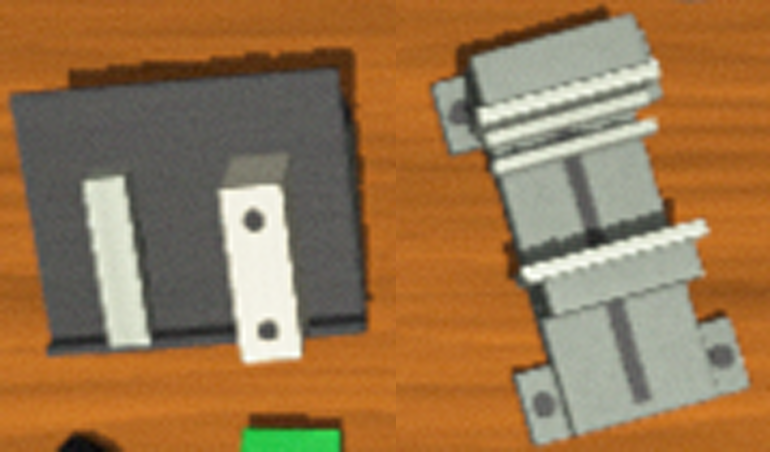

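The crop resolves the block's top (bores at crop (253,220) and (267,330)), the vise jaw lines and the two parallels. Next I compute poses.

```bash
python3 - <<'E'
from h import *
A=lambda u,v:(215+u/4.3,148+v/4.3); B=lambda u,v:(360+(u-396)/4.3,148+v/4.3)
t='top0.png'
print('rack hi',[onz(t,*A(*p),.165).round(3) for p in[(12,93),(338,68)]],'lo',[onz(t,*A(*p),.105).round(3) for p in[(50,350),(365,330)]])
for p in[(475,115),(660,70),(522,275),(707,228)]: print('jaw85',onz(t,*B(*p),.085).round(3))
for p in[(485,137),(650,100),(495,168),(655,127)]: print('par55',onz(t,*B(*p),.055).round(3))
for p in[(530,445),(748,385),(435,85)]: print('bed',onz(t,*B(*p),.03).round(3))
# block bores at assumed heights and corners
for p in[(253,220),(267,330)]:
  for z in(.15,.19,.22): print('bore',p,onz(t,*A(*p),z).round(3))
# wrist cam pose rel tool
from scipy.spatial.transform import Rotation as R
s=bot.get_state();q=s['ee_rot'];Rt=R.from_quat([*q[1:],q[0]]).as_matrix();T=np.array(bot.get_calibration('wrist')['T'])
print('Rt',Rt.round(3).tolist(),'camrel',(Rt.T@(T[:3,3]-s['position'])).round(3),(Rt.T@T[:3,:3]).round(2).tolist(),bot.get_calibration('wrist')['vertical_fov'])
im=cv2.imread('pics/scene0.png');cv2.imwrite('pics/crop2.png',np.hstack([cv2.resize(im[190:300,305:415],None,fx=3.6,fy=3.6,interpolation=cv2.INTER_CUBIC),cv2.resize(im[135:245,200:310],None,fx=3.6,fy=3.6,interpolation=cv2.INTER_CUBIC)]))
E
```

```text
rack hi [array([0.637, 0.313, 0.165]), array([0.651, 0.115, 0.165])] lo [array([0.484, 0.302, 0.105]), array([0.496, 0.103, 0.105])]
jaw85 [ 0.635 -0.112  0.085]
jaw85 [ 0.663 -0.231  0.085]
jaw85 [ 0.531 -0.14   0.085]
jaw85 [ 0.561 -0.258  0.085]
par55 [ 0.625 -0.122  0.055]
par55 [ 0.649 -0.23   0.055]
par55 [ 0.604 -0.128  0.055]
par55 [ 0.631 -0.233  0.055]
bed [ 0.423 -0.151  0.03 ]
bed [ 0.462 -0.295  0.03 ]
bed [ 0.665 -0.091  0.03 ]
bore (253, 220) [0.56  0.168 0.15 ]
bore (253, 220) [0.556 0.162 0.19 ]
bore (253, 220) [0.552 0.158 0.22 ]
bore (267, 330) [0.493 0.159 0.15 ]
bore (267, 330) [0.491 0.154 0.19 ]
bore (267, 330) [0.489 0.15  0.22 ]
Rt [[0.345, -0.0, -0.939], [0.939, -0.001, 0.345], [-0.001, -1.0, 0.0]] camrel [-0.    -0.153  0.079] [[1.0, -0.0, 0.0], [-0.0, -0.28, 0.96], [-0.0, -0.96, -0.28]] 64.08743354417484
```

View pics/crop2.png

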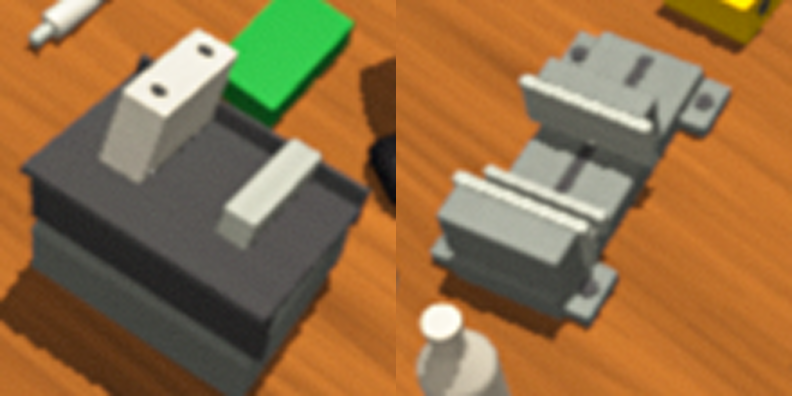

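The crop shows the bores at crop (159,90) (upper end) and (205,50) (lower end), and the vise with its sliding jaw well open. I triangulate.

```bash
python3 - <<'E'
from h import *
A=lambda u,v:(215+u/4.3,148+v/4.3);S=lambda u,v:(305+u/3.6,190+v/3.6)
u,e1=two('top0.png',A(253,220),'scene0.png',S(159,90));l,e2=two('top0.png',A(267,330),'scene0.png',S(205,50))
print(u.round(4),l.round(4),e1,e2)
d=u-l;print('len',np.linalg.norm(d),'slope',np.degrees(np.arcsin(d[2]/np.linalg.norm(d))),'yaw',np.degrees(np.arctan2(d[1],d[0])),'mid',(u+l)/2)
m=(u+l)/2; yaw=np.arctan2(d[1],d[0]);n=np.array([-np.sin(.4538)*np.cos(yaw),-np.sin(.4538)*np.sin(yaw),np.cos(.4538)])
print('n',n,'origin',m-n*.065)
E
```

```text
[0.5548 0.1637 0.1889] [0.4922 0.1588 0.1588] 0.0030044210237047007 0.0026338981640955006
len 0.06970833031680117 slope 25.611861387537612 yaw 4.445112157129242 mid [0.5234857  0.16125129 0.17388301]
n [-0.43706544 -0.03397654  0.89878774] origin [0.55189495 0.16345976 0.11546181]
```

```bash
cat >> h.py <<'E'
from scipy.spatial.transform import Rotation as Ro
def tool():
    s=bot.get_state();q=s['ee_rot'];return np.array(s['position']),Ro.from_quat([*q[1:],q[0]])
def rot(x,y):
    x=np.array(x,float);y=np.array(y,float);y/=np.linalg.norm(y);x-=y*(x@y);x/=np.linalg.norm(x);return Ro.from_matrix(np.c_[x,y,np.cross(x,y)])
def go(P,R):
    p,r=tool();print('shift',((np.array(P)-p)*1000).round(1),'turn',(R*r.inv()).as_rotvec().round(4))
def rackR(yaw,t=np.radians(26)):
    return rot([-np.sin(yaw),np.cos(yaw),0],[np.sin(t)*np.cos(yaw),np.sin(t)*np.sin(yaw),-np.cos(t)])
E
python3 - <<'E'
from h import *
go([.480,.158,.264],rackR(np.radians(4.2)))
E
```

```text
shift [ 264.8 -428.5   33.5] turn [-0.0626 -0.453   0.4179]
```

```bash
python3 -m creep '[{"tx":20,"ty":-35,"tz":20},{"tx":45,"ty":-75,"tz":35,"ax":-0.005,"ay":-0.04,"az":0.04},{"tx":75,"ty":-115,"tz":40,"ax":-0.01,"ay":-0.11,"az":0.1},{"tx":100,"ty":-155,"tz":40,"ax":-0.02,"ay":-0.18,"az":0.17},{"tx":120,"ty":-195,"tz":40,"ax":-0.03,"ay":-0.24,"az":0.22}]'; python3 -c "
from h import *
go([.480,.158,.264],rackR(np.radians(4.2)))"
```

```text
shift [ 264.8 -428.5   33.5] turn [-0.0626 -0.453   0.4179]validation failed for argument at $[0]...
```

```bash
python3 -m creep '[{"tx":20,"ty":-35,"tz":20,"ax":0,"ay":0,"az":0,"jaw":91},{"tx":45,"ty":-75,"tz":35,"ax":-0.005,"ay":-0.04,"az":0.04,"jaw":91},{"tx":75,"ty":-115,"tz":40,"ax":-0.01,"ay":-0.11,"az":0.1,"jaw":91},{"tx":100,"ty":-155,"tz":40,"ax":-0.02,"ay":-0.18,"az":0.17,"jaw":91},{"tx":120,"ty":-195,"tz":40,"ax":-0.03,"ay":-0.24,"az":0.22,"jaw":91}]'; python3 -c "
from h import *
go([.480,.158,.264],rackR(np.radians(4.2)))"
```

```text
time_s: 0.65
position: [0.3363, 0.3901, 0.2712]
ee_rot: [-0.469, 0.585, 0.528, -0.4]
force: [-0.1, -0.3, 0.7]
gripper_width: 0.0911
shift [ 143.7 -232.1   -7.2] turn [-0.033  -0.2103  0.1939]
```

```bash
python3 -m creep '[{"tx":29,"ty":-46,"tz":-1,"ax":-0.007,"ay":-0.042,"az":0.04,"jaw":91},{"tx":58,"ty":-93,"tz":-3,"ax":-0.013,"ay":-0.084,"az":0.08,"jaw":91},{"tx":87,"ty":-139,"tz":-5,"ax":-0.02,"ay":-0.126,"az":0.12,"jaw":91},{"tx":116,"ty":-186,"tz":-6,"ax":-0.026,"ay":-0.168,"az":0.16,"jaw":91},{"tx":144,"ty":-232,"tz":-7,"ax":-0.033,"ay":-0.21,"az":0.194,"jaw":91}]'; python3 -m creep '[{"tx":0,"ty":0,"tz":0,"ax":0,"ay":0,"az":0,"jaw":91},{"tx":0,"ty":0,"tz":0,"ax":0,"ay":0,"az":0,"jaw":91}]';python3 -c "
from h import *
go([.480,.158,.264],rackR(np.radians(4.2)))
snap('wrist','w1.png')"
```

```text
time_s: 1.15
position: [0.4678, 0.1777, 0.2646]
ee_rot: [-0.361, 0.577, 0.621, -0.388]
force: [0.6, 1.7, -0.2]
gripper_width: 0.0912
time_s: 1.35
position: [0.4675, 0.178, 0.2642]
ee_rot: [-0.364, 0.578, 0.619, -0.388]
force: [-0.6, -0.1, 0.1]
gripper_width: 0.0913
shift [ 12.5 -20.   -0.2] turn [-0.0008 -0.0041  0.0068]
```

View pics/w1.png

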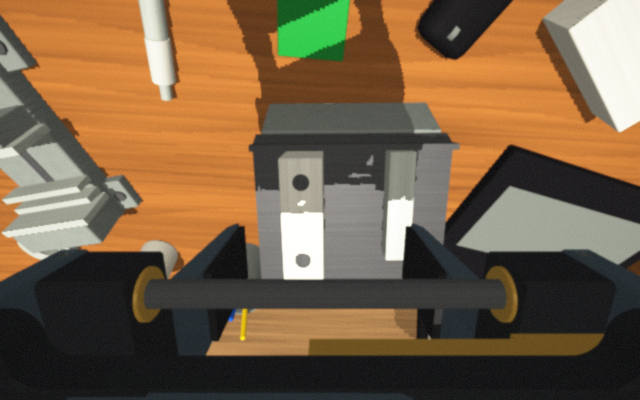

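The wrist view shows the block between the fingers, with its bores at (300,182) and (303,260) px and side edges at about u=279 and 325. I refine from here.

```bash
python3 - <<'E'
from h import *
g=cv2.cvtColor(cv2.imread('pics/w1.png'),cv2.COLOR_BGR2GRAY)
def cent(u,v,k=12):
    w=g[v-k:v+k+1,u-k:u+k+1].astype(float); m=w<(w.min()+np.median(w))/2; y,x=np.nonzero(m);return u-k+x.mean(),v-k+y.mean(),m.sum()
t=np.radians(26);n=np.array([-np.sin(t)*np.cos(.07),-np.sin(t)*np.sin(.07),np.cos(t)])
m=np.array([.5235,.1613,.1739])
def onp(u,v):
    o,d=ray('w1.png',u,v);return o+d*(n@(m-o))/(n@d)
c1=cent(300,182);c2=cent(303,260);print(c1,c2)
a,b=onp(*c1[:2]),onp(*c2[:2]);print(a,b,np.linalg.norm(a-b),np.degrees(np.arctan2(*(b-a)[1::-1])))
# mend plane offset via triangulating with top
A=lambda u,v:(215+u/4.3,148+v/4.3)
print(two('w1.png',c1[:2],'top0.png',A(267,330)),two('w1.png',c2[:2],'top0.png',A(253,220)))
for v in(215,230,245,270):
    r=g[v,262:345].astype(int);d=np.diff(r);l=262+d[:30].argmax()+.5;e=262+30+d[30:].argmin()+.5
    L,E=onp(l,v),onp(e,v);print(v,l,e,np.linalg.norm(L-E),(L+E)/2)
E
```

```text
(np.float64(300.3076923076923), np.float64(182.21634615384616), np.int64(208)) (np.float64(302.5), np.float64(259.9551282051282), np.int64(156))
[0.49369072 0.16000816 0.15935258] [0.55675078 0.16464557 0.1901919 ] 0.07035012997344016 4.205944920051576
(array([0.49320441, 0.1588608 , 0.15944016]), np.float64(0.0024096468310011235)) (array([0.55571946, 0.16346609, 0.19067459]), np.float64(0.0024465792899811215))
215 280.5 322.5 0.03576722843645327 [0.5191989  0.16211224 0.17183506]
230 280.5 322.5 0.03625401015314802 [0.53140735 0.16264702 0.17779318]
245 281.5 322.5 0.03587908163495746 [0.54392354 0.16363317 0.18391642]
270 282.5 323.5 0.03672348051189746 [0.56555944 0.16548754 0.19450637]
```

```bash
python3 -m creep '[{"tx":17,"ty":-19,"tz":-5,"ax":-0.001,"ay":-0.004,"az":0.007,"jaw":91},{"tx":17,"ty":-19,"tz":-5,"ax":-0.001,"ay":-0.004,"az":0.007,"jaw":91},{"tx":28,"ty":-18.5,"tz":-27,"ax":-0.001,"ay":-0.004,"az":0.007,"jaw":91},{"tx":36,"ty":-18,"tz":-44,"ax":-0.001,"ay":-0.004,"az":0.007,"jaw":91},{"tx":36,"ty":-18,"tz":-44,"ax":-0.001,"ay":-0.004,"az":0.007,"jaw":91}]'; python3 -c "
from h import *
go([.528,.162,.1687],rackR(np.radians(4.2)))"
```

```text
time_s: 1.9
position: [0.5024, 0.1629, 0.2185]
ee_rot: [-0.36, 0.575, 0.622, -0.39]
force: [-0.9, 0.2, -0.7]
gripper_width: 0.091
shift [ 25.6  -0.9 -49.8] turn [ 0.0008 -0.0028 -0.0058]
```

```bash
python3 -m creep '[{"tx":9,"ty":-1,"tz":-17,"ax":0.001,"ay":-0.003,"az":-0.006,"jaw":91},{"tx":18,"ty":-1,"tz":-34,"ax":0.001,"ay":-0.003,"az":-0.006,"jaw":91},{"tx":25.5,"ty":-1,"tz":-50,"ax":0.001,"ay":-0.003,"az":-0.006,"jaw":91},{"tx":25.5,"ty":-1,"tz":-50,"ax":0.001,"ay":-0.003,"az":-0.006,"jaw":91},{"tx":25.5,"ty":-1,"tz":-50,"ax":0.001,"ay":-0.003,"az":-0.006,"jaw":60}]'; python3 -c "
from h import *
go([.528,.162,.1687],rackR(np.radians(4.2)));snap('wrist','w2.png')"
```

```text
time_s: 2.4
position: [0.5282, 0.1613, 0.171]
ee_rot: [-0.36, 0.578, 0.622, -0.387]
force: [0.0, -0.2, 0.5]
gripper_width: 0.0855
shift [-0.2  0.7 -2.3] turn [-0.0006  0.0031  0.0009]
```

View pics/w2.png

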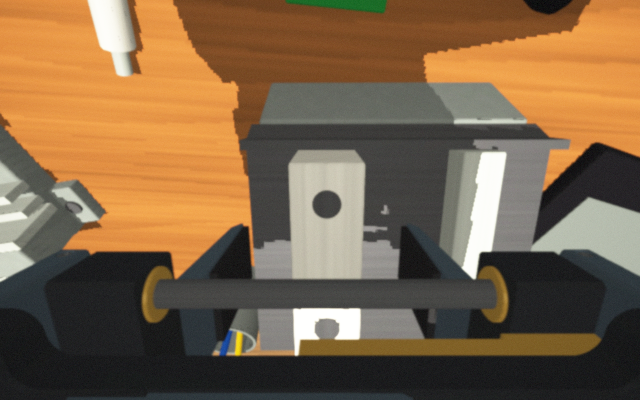

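The block sits between the fingers with a clear gap on both sides (block at u≈290–363, fingers inner edges ≈240 and ≈405). I close the gripper.

```bash
python3 -m creep '[{"tx":0,"ty":0.5,"tz":-2,"ax":0,"ay":0.002,"az":0,"jaw":40},{"tx":0,"ty":0.5,"tz":-2,"ax":0,"ay":0.002,"az":0,"jaw":20},{"tx":0,"ty":0.5,"tz":-2,"ax":0,"ay":0.002,"az":0,"jaw":10},{"tx":0,"ty":0.5,"tz":-2,"ax":0,"ay":0.002,"az":0,"jaw":10},{"tx":0,"ty":0.5,"tz":-2,"ax":0,"ay":0.002,"az":0,"jaw":10}]'
python3 -m creep '[{"tx":0,"ty":0,"tz":0,"ax":0,"ay":0,"az":0,"jaw":10},{"tx":0,"ty":0,"tz":0,"ax":0,"ay":0,"az":0,"jaw":10},{"tx":0,"ty":0,"tz":0,"ax":0,"ay":0,"az":0,"jaw":10},{"tx":0,"ty":0,"tz":0,"ax":0,"ay":0,"az":0,"jaw":10}]'
```

```text
time_s: 2.95
position: [0.5288, 0.1609, 0.1685]
ee_rot: [-0.361, 0.578, 0.621, -0.387]
force: [-0.5, -0.1, 0.1]
gripper_width: 0.0421
time_s: 3.35
position: [0.5288, 0.161, 0.1684]
ee_rot: [-0.361, 0.578, 0.621, -0.387]
force: [-1.0, 1.4, 2.1]
gripper_width: 0.0361
```

```bash
python3 -m creep '[{"tx":-2,"ty":0,"tz":5,"ax":0,"ay":0,"az":0,"jaw":10},{"tx":-7,"ty":-0.5,"tz":14,"ax":0,"ay":0,"az":0,"jaw":10},{"tx":-14,"ty":-1,"tz":28,"ax":0,"ay":0,"az":0,"jaw":10},{"tx":-22,"ty":-1.5,"tz":50,"ax":0,"ay":0,"az":0,"jaw":10},{"tx":-30,"ty":-2,"tz":75,"ax":0,"ay":0,"az":0,"jaw":10}]'
python3 -m creep '[{"tx":0,"ty":0,"tz":25,"ax":0,"ay":0,"az":0,"jaw":10},{"tx":0,"ty":0,"tz":40,"ax":0,"ay":0,"az":0,"jaw":10},{"tx":0,"ty":0,"tz":40,"ax":0,"ay":0,"az":0,"jaw":10}]'
```

```text
time_s: 3.85
position: [0.4969, 0.1586, 0.2435]
ee_rot: [-0.362, 0.578, 0.62, -0.388]
force: [0.5, -0.9, -7.7]
gripper_width: 0.0363
time_s: 4.15
position: [0.4988, 0.1591, 0.2856]
ee_rot: [-0.36, 0.578, 0.622, -0.386]
force: [1.1, -0.3, -7.8]
gripper_width: 0.0362
```

```bash
python3 -c "
from h import *
y=np.radians(13.7)
p,r=tool();R=rot([np.cos(y),np.sin(y),0],[0,0,-1]);v=(R*r.inv()).as_rotvec();print(np.degrees(np.linalg.norm(v)))
go([.662,-.302,.30],R)"
```

```text
83.86783140184961
shift [ 163.2 -461.1   14.4] turn [ 0.2922  0.4026 -1.3766]
```

```bash
python3 -m creep '[{"tx":5,"ty":-25,"tz":12,"ax":0.02,"ay":0.03,"az":-0.1,"jaw":10},{"tx":15,"ty":-60,"tz":15,"ax":0.045,"ay":0.06,"az":-0.21,"jaw":10},{"tx":27,"ty":-95,"tz":15,"ax":0.073,"ay":0.1,"az":-0.34,"jaw":10},{"tx":40,"ty":-130,"tz":15,"ax":0.1,"ay":0.137,"az":-0.468,"jaw":10},{"tx":50,"ty":-165,"tz":15,"ax":0.125,"ay":0.173,"az":-0.59,"jaw":10}]'; python3 -c "
from h import *
y=np.radians(13.7)
go([.662,-.302,.30],rot([np.cos(y),np.sin(y),0],[0,0,-1]))"
```

```text
time_s: 4.65
position: [0.5482, -0.0073, 0.2972]
ee_rot: [-0.546, 0.675, 0.414, -0.274]
force: [1.2, 0.7, -6.6]
gripper_width: 0.0357
shift [ 113.8 -294.7    2.8] turn [ 0.1627  0.2241 -0.7819]
```

```bash
python3 -m creep '[{"tx":14,"ty":-37,"tz":1,"ax":0.022,"ay":0.03,"az":-0.105,"jaw":10},{"tx":28,"ty":-74,"tz":2,"ax":0.043,"ay":0.06,"az":-0.21,"jaw":10},{"tx":42,"ty":-111,"tz":3,"ax":0.065,"ay":0.09,"az":-0.315,"jaw":10},{"tx":56,"ty":-148,"tz":3,"ax":0.087,"ay":0.12,"az":-0.42,"jaw":10},{"tx":70,"ty":-185,"tz":3,"ax":0.108,"ay":0.149,"az":-0.52,"jaw":10}]'; python3 -m creep '[{"tx":0,"ty":0,"tz":0,"ax":0,"ay":0,"az":0,"jaw":10}]'; python3 -c "
from h import *
y=np.radians(13.7)
go([.662,-.302,.30],rot([np.cos(y),np.sin(y),0],[0,0,-1]))"
```

```text
time_s: 5.15
position: [0.6184, -0.1923, 0.2998]
ee_rot: [-0.662, 0.707, 0.199, -0.152]
force: [1.0, 0.6, -6.8]
gripper_width: 0.036
time_s: 5.25
position: [0.6197, -0.1956, 0.2991]
ee_rot: [-0.661, 0.708, 0.198, -0.151]
force: [0.0, 1.7, -7.6]
gripper_width: 0.0358
shift [  42.3 -106.4    0.9] turn [ 0.0571  0.0752 -0.2598]
```

```bash
python3 -m creep '[{"tx":12,"ty":-30,"tz":0,"ax":0.02,"ay":0.025,"az":-0.086,"jaw":10},{"tx":26,"ty":-66,"tz":0,"ax":0.038,"ay":0.05,"az":-0.173,"jaw":10},{"tx":42,"ty":-106,"tz":1,"ax":0.057,"ay":0.075,"az":-0.26,"jaw":10},{"tx":42,"ty":-106,"tz":1,"ax":0.057,"ay":0.075,"az":-0.26,"jaw":10},{"tx":42,"ty":-106,"tz":1,"ax":0.057,"ay":0.075,"az":-0.26,"jaw":10}]'; python3 -c "
from h import *
y=np.radians(13.7)
go([.662,-.302,.30],rot([np.cos(y),np.sin(y),0],[0,0,-1]));snap('wrist','w3.png')"
```

```text
time_s: 5.75
position: [0.6604, -0.2977, 0.2999]
ee_rot: [0.702, -0.701, -0.087, 0.086]
force: [-0.9, 0.0, -6.3]
gripper_width: 0.0357
shift [ 1.6 -4.3  0.1] turn [-0.0012  0.0004 -0.0061]
```

View pics/w3.png

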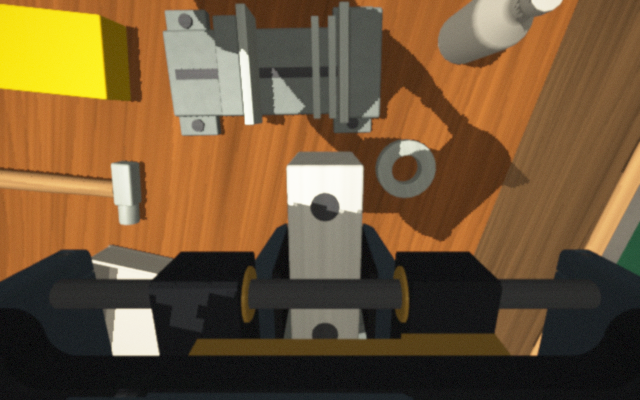

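The vise is fully in view: sliding jaw strip at u≈240–253, parallels at about 312–337 and fixed jaw from about u=340, rows 2–130. I zoom in and take profiles.

```bash
python3 - <<'E'
from h import *
im=cv2.imread('pics/w3.png');cv2.imwrite('pics/crop3.png',cv2.resize(im[0:140,225:395],None,fx=4.3,fy=4.3,interpolation=cv2.INTER_CUBIC))
g=cv2.cvtColor(im,cv2.COLOR_BGR2GRAY)
for v in(25,50,95,110): print(v,'u300..360',g[v,300:360].tolist())
E
```

```text
25 u300..360 [57, 60, 53, 54, 53, 53, 53, 52, 52, 58, 69, 97, 117, 120, 123, 124, 123, 117, 95, 66, 56, 51, 48, 51, 53, 53, 55, 69, 98, 117, 121, 123, 123, 123, 116, 99, 84, 78, 78, 91, 114, 123, 120, 119, 122, 121, 120, 121, 96, 75, 73, 75, 78, 80, 78, 81, 86, 75, 85, 80]
50 u300..360 [73, 80, 78, 77, 81, 80, 76, 79, 80, 81, 80, 88, 112, 115, 120, 119, 118, 118, 112, 93, 82, 81, 79, 79, 78, 82, 78, 81, 93, 112, 116, 121, 121, 119, 119, 102, 87, 77, 81, 95, 116, 124, 121, 119, 123, 123, 117, 115, 96, 78, 76, 81, 82, 85, 83, 83, 86, 89, 85, 87]
95 u300..360 [80, 80, 79, 79, 80, 81, 81, 77, 78, 80, 78, 79, 87, 108, 118, 116, 115, 117, 114, 105, 92, 83, 76, 79, 77, 80, 75, 81, 87, 104, 116, 115, 115, 112, 113, 108, 90, 79, 78, 89, 112, 118, 119, 117, 115, 117, 119, 115, 93, 78, 77, 79, 85, 82, 81, 78, 82, 82, 81, 82]
110 u300..360 [141, 119, 97, 82, 79, 80, 80, 78, 75, 77, 79, 76, 83, 98, 108, 113, 115, 118, 114, 110, 92, 80, 79, 78, 78, 80, 79, 81, 85, 104, 110, 114, 113, 117, 118, 111, 93, 80, 76, 86, 110, 122, 116, 117, 115, 120, 122, 116, 89, 74, 82, 83, 81, 85, 82, 85, 88, 83, 82, 83]
```

View pics/crop3.png

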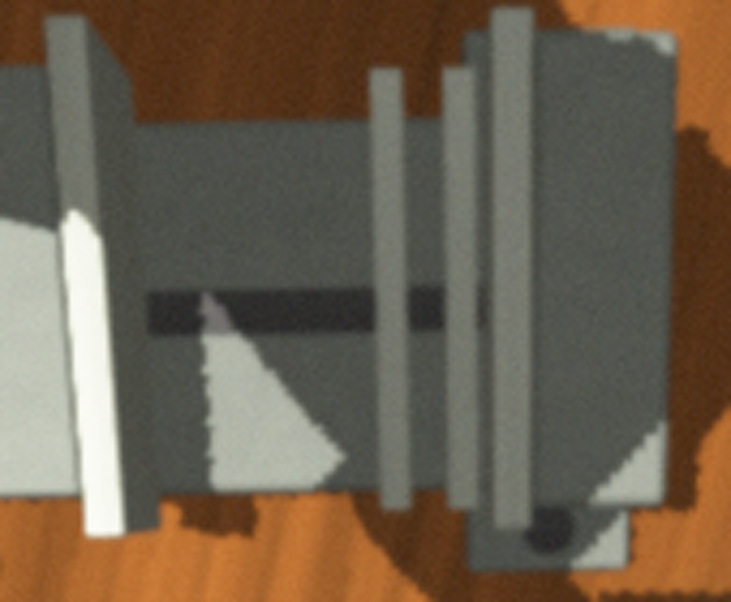

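```bash
python3 - <<'E'
from h import *
f='w3.png';P=lambda u,v,z:onz(f,u,v,z)[:2]
def line(u1,u2,z): 
    a,b=P(u1,25,z),P(u2,110,z); d=a-b; return a,b,np.degrees(np.arctan2(-d[0],d[1]))
L={'p1n':line(310.7,312.7,.055),'p1f':line(318.6,320,.055),'p2n':line(327.6,328.7,.055),'p2f':line(335.5,336.2,.055),'face':line(339.5,339.5,.085),'strip far':line(348.2,348.0,.085)}
for k,l in L.items(): print(k,round(l[2],2))
yaw=np.radians(13.7);vx=np.array([np.cos(yaw),np.sin(yaw)]);vy=np.array([-vx[1],vx[0]])
for k,l in L.items(): print(k,'along vx',((l[0]@vx+l[1]@vx)/2).round(4))
fe=[P(344,1.9,.085),P(344,122.8,.085)];print('jaw ends vy',[round(float(e@vy),4) for e in fe],'len',np.linalg.norm(fe[0]-fe[1]))
for u1,u2 in((315,317),(331.5,332.5)):
    pe=[P(u1-.2,15.8,.055),P(u2+.1,118.4,.055)];print('par ends vy',[round(float(e@vy),4) for e in pe],np.linalg.norm(pe[0]-pe[1]))
p,r=tool();print('tool',p@np.r_[vx,0],p@np.r_[vy,0],r.as_matrix().round(3).tolist())
# bore check on held block top (z~tcp+.007)
for c in[(325,207)]: q=onz(f,*c,p[2]+.007);print('bore',q,'rel tool',q[:2]@vx-p[:2]@vx,q[:2]@vy-p[:2]@vy)
# sliding jaw front edge strip at .085 (crop 85,15)->(125,530)
for c in((85,15),(125,530),(47,15),(85,535)): q=P(225+c[0]/4.3,c[1]/4.3,.085);print('slide',(q@vx).round(4),(q@vy).round(4))
E
```

```text
p1n 14.86
p1f 14.8
p2n 15.02
p2f 15.1
face 14.77
strip far 15.05
p1n along vx 0.5551
p1f along vx 0.5638
p2n along vx 0.5741
p2f along vx 0.583
face along vx 0.5858
strip far along vx 0.595
jaw ends vy [-0.2592, -0.3783] len 0.11908948445941397
par ends vy [-0.2642, -0.3742] 0.11003945212971156
par ends vy [-0.2641, -0.3741] 0.11005543925328024
tool 0.5712006665027869 -0.44457164480303385 [[0.97, 0.001, -0.244], [0.244, 0.001, 0.97], [0.001, -1.0, 0.001]]
bore [ 0.65124023 -0.26383374  0.30764666] rel tool -0.000974688233502663 0.03400567425524087
slide 0.4884 -0.2613
slide 0.4914 -0.3794
slide 0.4794 -0.2613
slide 0.481 -0.3807
```

```bash
python3 -m creep '[{"tx":-8,"ty":25,"tz":0,"ax":0,"ay":0,"az":0,"jaw":10},{"tx":-19,"ty":60,"tz":0,"ax":0,"ay":0,"az":0.008,"jaw":10},{"tx":-30,"ty":95,"tz":0,"ax":0,"ay":0,"az":0.015,"jaw":10},{"tx":-38,"ty":122,"tz":-20,"ax":0,"ay":0,"az":0.015,"jaw":10},{"tx":-38,"ty":122,"tz":-50,"ax":0,"ay":0,"az":0.015,"jaw":10}]'; python3 -m creep '[{"tx":0,"ty":0,"tz":-20,"ax":0,"ay":0,"az":0,"jaw":10},{"tx":0,"ty":0,"tz":-50,"ax":0,"ay":0,"az":0,"jaw":10},{"tx":0,"ty":0,"tz":-75,"ax":0,"ay":0,"az":0,"jaw":10},{"tx":0,"ty":0,"tz":-85,"ax":0,"ay":0,"az":0,"jaw":10},{"tx":0,"ty":0,"tz":-85,"ax":0,"ay":0,"az":0,"jaw":10}]'; python3 -c "
from h import *
y=np.radians(14.9)
go([.6226,-.1755,.1124],rot([np.cos(y),np.sin(y),0],[0,0,-1]))"
```

```text
time_s: 6.3
position: [0.6219, -0.1705, 0.254]
ee_rot: [-0.701, 0.701, 0.096, -0.092]
force: [-0.2, -0.6, -7.3]
gripper_width: 0.0358
time_s: 6.8
position: [0.6218, -0.174, 0.1664]
ee_rot: [0.701, -0.701, -0.093, 0.092]
force: [0.5, 0.3, -5.9]
gripper_width: 0.0362
shift [  0.8  -1.5 -54. ] turn [-0.0006  0.0008 -0.0021]
```

```bash
python3 -m creep '[{"tx":1,"ty":-1.5,"tz":-12,"ax":-0.001,"ay":0.001,"az":-0.002,"jaw":10},{"tx":1,"ty":-1.5,"tz":-24,"ax":-0.001,"ay":0.001,"az":-0.002,"jaw":10},{"tx":1,"ty":-1.5,"tz":-34,"ax":-0.001,"ay":0.001,"az":-0.002,"jaw":10},{"tx":1,"ty":-1.5,"tz":-42,"ax":-0.001,"ay":0.001,"az":-0.002,"jaw":10},{"tx":1,"ty":-1.5,"tz":-46,"ax":-0.001,"ay":0.001,"az":-0.002,"jaw":10}]'; python3 -c "
from h import *
snap('wrist','w4.png')
y=np.radians(14.9)
go([.6226,-.1755,.1124],rot([np.cos(y),np.sin(y),0],[0,0,-1]))"
```

```text
time_s: 7.3
position: [0.6235, -0.1764, 0.1203]
ee_rot: [-0.701, 0.702, 0.092, -0.091]
force: [0.8, 0.1, -6.6]
gripper_width: 0.0361
shift [-0.8  0.9 -7.7] turn [0.0008 0.0007 0.001 ]
```

View pics/w4.png

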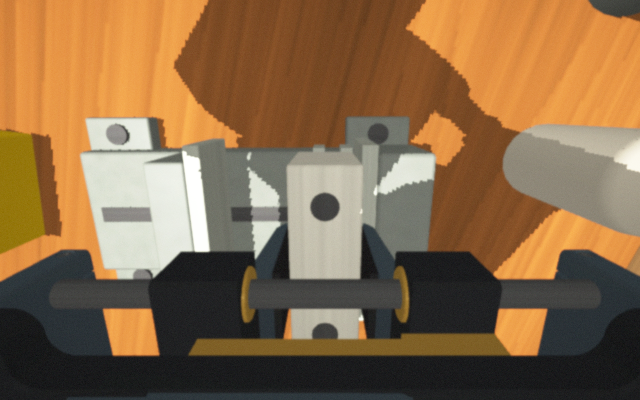

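The block (u≈288–362) is between the jaws, with a small gap to the fixed jaw (u≈363) and the parallel ends visible beyond it. I lower it carefully.

```bash
python3 -m creep '[{"tx":-0.5,"ty":0.5,"tz":-1.5,"ax":0,"ay":0,"az":0,"jaw":10},{"tx":-0.5,"ty":0.5,"tz":-3,"ax":0,"ay":0,"az":0,"jaw":10},{"tx":-0.5,"ty":0.5,"tz":-4.5,"ax":0,"ay":0,"az":0,"jaw":10},{"tx":-0.5,"ty":0.5,"tz":-5.5,"ax":0,"ay":0,"az":0,"jaw":10},{"tx":-0.5,"ty":0.5,"tz":-5.5,"ax":0,"ay":0,"az":0,"jaw":10}]';python3 -m creep '[{"tx":0,"ty":0,"tz":-0.5,"ax":0,"ay":0,"az":0,"jaw":10},{"tx":0,"ty":0,"tz":-1,"ax":0,"ay":0,"az":0,"jaw":10}]'
```

```text
time_s: 7.85
position: [0.6233, -0.176, 0.1158]
ee_rot: [-0.701, 0.702, 0.092, -0.091]
force: [0.4, 0.7, -7.1]
gripper_width: 0.0355
time_s: 8.05
position: [0.6234, -0.176, 0.1149]
ee_rot: [-0.701, 0.702, 0.092, -0.091]
force: [-0.1, -0.2, -6.4]
gripper_width: 0.0358
```

```bash
for i in 1 2 3 4; do python3 -m creep '[{"tx":0,"ty":0,"tz":-0.5,"ax":0,"ay":0,"az":0,"jaw":10},{"tx":0,"ty":0,"tz":-1,"ax":0,"ay":0,"az":0,"jaw":10},{"tx":0,"ty":0,"tz":-1,"ax":0,"ay":0,"az":0,"jaw":10}]' | grep -E 'pos|force'; done
```

```text
position: [0.6232, -0.176, 0.1138]
force: [-0.1, 0.9, -7.6]
position: [0.6232, -0.176, 0.1128]
force: [-0.2, 0.3, -7.5]
position: [0.6234, -0.1761, 0.1121]
force: [-1.2, -0.2, -1.7]
position: [0.6236, -0.1766, 0.1115]
force: [-2.7, -4.1, 5.3]
```

Contact at z≈0.112 as predicted. Now I press toward the fixed jaw.

```bash
for i in 1 2 3; do python3 -m creep '[{"tx":0.5,"ty":0.13,"tz":0,"ax":0,"ay":0,"az":0,"jaw":10},{"tx":1,"ty":0.26,"tz":0,"ax":0,"ay":0,"az":0,"jaw":10},{"tx":1,"ty":0.26,"tz":0,"ax":0,"ay":0,"az":0,"jaw":10}]' | grep -E 'pos|force'; done; python3 -c "
from h import *
print(bot.get_state()['wrist_torque'],tool()[1].as_matrix().round(4))"
```

```text
position: [0.6239, -0.1765, 0.1114]
force: [-6.1, -5.5, 6.8]
position: [0.6248, -0.1761, 0.1113]
force: [-6.6, -4.8, 6.5]
position: [0.6258, -0.1758, 0.1113]
force: [-7.6, -4.5, 5.8]
[-0.54311561  1.62096041  0.32631934] [[ 9.666e-01  1.200e-03 -2.564e-01]
 [ 2.564e-01 -2.100e-03  9.666e-01]
 [ 6.000e-04 -1.000e+00 -2.300e-03]]
```

```bash
for i in 1 2 3; do python3 -m creep '[{"tx":0.3,"ty":0.08,"tz":0,"ax":0,"ay":0,"az":0,"jaw":10},{"tx":0.7,"ty":0.18,"tz":0,"ax":0,"ay":0,"az":0,"jaw":10},{"tx":0.7,"ty":0.18,"tz":0,"ax":0,"ay":0,"az":0,"jaw":10}]' | grep -E 'pos|force'; done; python3 -c "
from h import *
print(bot.get_state()['wrist_torque'])"
```

```text
position: [0.6263, -0.1755, 0.1112]
force: [-7.0, -3.3, 5.3]
position: [0.627, -0.1753, 0.1112]
force: [-7.1, -3.4, 5.5]
position: [0.6273, -0.1752, 0.1111]
force: [-11.0, -4.8, 8.1]
[-0.50534669  2.13028022  0.39877222]
```

```bash
for i in 1 2 3; do python3 -m creep '[{"tx":0.3,"ty":0.08,"tz":0,"ax":0,"ay":0,"az":0,"jaw":10},{"tx":0.6,"ty":0.16,"tz":0,"ax":0,"ay":0,"az":0,"jaw":10},{"tx":0.6,"ty":0.16,"tz":0,"ax":0,"ay":0,"az":0,"jaw":10}]' | grep -E 'pos|force'; done; python3 -c "
from h import *
print(bot.get_state()['wrist_torque'],tool()[1].as_matrix().round(4).tolist())"
```

```text
position: [0.6273, -0.1752, 0.1112]
force: [-13.0, -6.6, 9.7]
position: [0.6274, -0.1752, 0.1112]
force: [-17.7, -7.7, 12.8]
position: [0.6274, -0.1751, 0.1112]
force: [-21.4, -9.2, 14.8]
[-1.37760431  4.10605091  0.36587577] [[0.9665, -0.0031, -0.2565], [0.2565, -0.0023, 0.9666], [-0.0035, -1.0, -0.0014]]
```

```bash
python3 -m creep '[{"tx":-0.4,"ty":-0.1,"tz":-0.5,"ax":0,"ay":0,"az":0,"jaw":10},{"tx":-0.8,"ty":-0.2,"tz":-1,"ax":0,"ay":0,"az":0,"jaw":10},{"tx":-0.8,"ty":-0.2,"tz":-1,"ax":0,"ay":0,"az":0,"jaw":10}]'; python3 -c "
from h import *
print(bot.get_state()['wrist_torque'],tool()[1].as_matrix().round(4).tolist())
snap('wrist','w5.png')"
```

```text
time_s: 12.25
position: [0.6274, -0.1754, 0.1109]
ee_rot: [-0.7, 0.702, 0.091, -0.092]
force: [-20.0, -8.7, 21.1]
gripper_width: 0.0359
[-1.11461181  3.95293892  0.3249522 ] [[0.9666, -0.0012, -0.2565], [0.2565, -0.0026, 0.9666], [-0.0018, -1.0, -0.0022]]
```

View pics/w5.png

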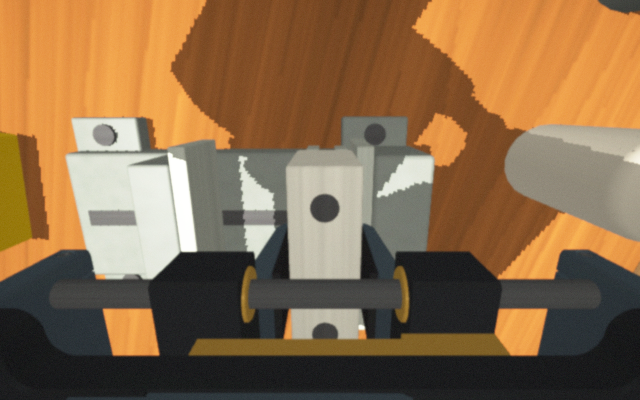

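The block's right edge (u≈362) now meets the fixed jaw strip. I relax slightly and release.

```bash
python3 -m creep '[{"tx":-0.5,"ty":-0.13,"tz":0.5,"ax":0,"ay":0,"az":0,"jaw":10},{"tx":-1,"ty":-0.26,"tz":1,"ax":0,"ay":0,"az":0,"jaw":10},{"tx":-1,"ty":-0.26,"tz":1.2,"ax":0,"ay":0,"az":0,"jaw":40},{"tx":-1,"ty":-0.26,"tz":1.2,"ax":0,"ay":0,"az":0,"jaw":50},{"tx":-1,"ty":-0.26,"tz":1.2,"ax":0,"ay":0,"az":0,"jaw":60}]';python3 -m creep '[{"tx":0,"ty":0,"tz":0,"ax":0,"ay":0,"az":0,"jaw":60},{"tx":0,"ty":0,"tz":0,"ax":0,"ay":0,"az":0,"jaw":60},{"tx":0,"ty":0,"tz":5,"ax":0,"ay":0,"az":0,"jaw":60},{"tx":0,"ty":0,"tz":20,"ax":0,"ay":0,"az":0,"jaw":60},{"tx":0,"ty":0,"tz":40,"ax":0,"ay":0,"az":0,"jaw":60}]'
```

```text
time_s: 12.8
position: [0.6287, -0.1747, 0.1112]
ee_rot: [-0.701, 0.702, 0.092, -0.09]
force: [0.8, -0.1, -0.7]
gripper_width: 0.053
time_s: 13.3
position: [0.628, -0.1745, 0.1511]
ee_rot: [-0.701, 0.701, 0.092, -0.091]
force: [0.1, 0.1, -0.8]
gripper_width: 0.06
```

```bash
python3 -m creep '[{"tx":0,"ty":0,"tz":30,"ax":0,"ay":0,"az":0,"jaw":60},{"tx":-10,"ty":-3,"tz":60,"ax":0,"ay":0,"az":0.1,"jaw":40},{"tx":-35,"ty":-10,"tz":80,"ax":0,"ay":0,"az":0.24,"jaw":20},{"tx":-60,"ty":-17,"tz":80,"ax":0,"ay":0,"az":0.38,"jaw":0},{"tx":-85,"ty":-24,"tz":80,"ax":0,"ay":0,"az":0.52,"jaw":0}]'; python3 -m creep '[{"tx":-15,"ty":-4,"tz":0,"ax":0,"ay":0,"az":0.14,"jaw":0},{"tx":-30,"ty":-8,"tz":0,"ax":0,"ay":0,"az":0.28,"jaw":0},{"tx":-45,"ty":-12,"tz":0,"ax":0,"ay":0,"az":0.42,"jaw":0},{"tx":-59,"ty":-15,"tz":0,"ax":0,"ay":0,"az":0.56,"jaw":0},{"tx":-59,"ty":-15,"tz":0,"ax":0,"ay":0,"az":0.7,"jaw":0}]'; python3 -c "
from h import *
y=np.radians(104.9)
go([.484,-.2135,.062],rot([np.cos(y),np.sin(y),0],[0,0,-1])); print(bot.get_state()['qpos'])"
```

```text
time_s: 13.8
position: [0.5428, -0.1989, 0.2322]
ee_rot: [-0.652, 0.654, 0.272, -0.269]
force: [-0.5, -0.6, -0.3]
gripper_width: 0.031
time_s: 14.3
position: [0.483, -0.2139, 0.2316]
ee_rot: [-0.521, 0.521, 0.479, -0.477]
force: [0.4, 0.5, 0.9]
gripper_width: 0.0004
shift [   1.     0.4 -169.6] turn [-0.0016  0.0013  0.3467]
[-0.53124412  0.35687659  1.58282426  0.00213857  1.20121065 -2.01612612]
```

```bash
python3 -m creep '[{"tx":1,"ty":0,"tz":0,"ax":0,"ay":0,"az":0.13,"jaw":0},{"tx":1,"ty":0,"tz":0,"ax":0,"ay":0,"az":0.26,"jaw":0},{"tx":1,"ty":0,"tz":-20,"ax":-0.001,"ay":0.001,"az":0.346,"jaw":0},{"tx":1,"ty":0,"tz":-50,"ax":-0.001,"ay":0.001,"az":0.346,"jaw":0},{"tx":1,"ty":0,"tz":-60,"ax":-0.001,"ay":0.001,"az":0.346,"jaw":0}]'; python3 -c "
from h import *
y=np.radians(104.9)
go([.484,-.2135,.062],rot([np.cos(y),np.sin(y),0],[0,0,-1]))
snap('wrist','w6.png')"
```

```text
time_s: 14.8
position: [0.4844, -0.2131, 0.1694]
ee_rot: [-0.434, 0.432, 0.56, -0.559]
force: [0.7, -0.1, 0.6]
gripper_width: 0.0009
shift [  -0.4   -0.4 -107.4] turn [-0.0022 -0.0018  0.0059]
```

View pics/w6.png

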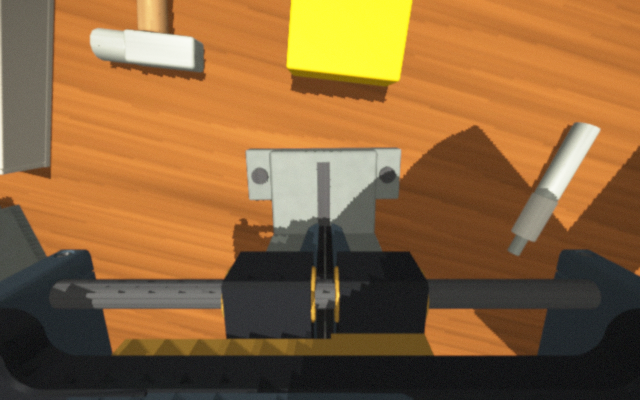

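Fingers are centred on the bed slot (u≈323). The sliding jaw's back edge is at about v≈235, and I check its x.

```bash
python3 -c "
from h import *
a=np.radians(14.9);vx=np.array([np.cos(a),np.sin(a)]);s=np.array([.6268,-.1755])
for v,z in((235,.085),(235,.03),(250,.085)): print(v,z,52+1000*((onz('w6.png',285,v,z)[:2]-s)@vx))
a2=np.radians(13.7)
print(52+1000*((tool()[0][:2]-s)@vx))
im=cv2.imread('pics/w6.png');print(cv2.cvtColor(im,cv2.COLOR_BGR2GRAY)[215:255,290].tolist())
print([ (52+1000*((onz('w3.png',225+c[0]/4.3,c[1]/4.3,.085)[:2]-s)@vx)).round(1) for c in((47,15),(85,535),(105,272))])"
```

```text
235 0.085 -80.16334250663832
235 0.03 -58.466787032025366
250 0.085 -67.21377414161479
-95.37975229646645
[197, 201, 199, 198, 192, 176, 151, 140, 130, 116, 104, 101, 100, 99, 96, 98, 95, 94, 93, 79, 77, 74, 77, 76, 79, 78, 78, 78, 78, 76, 78, 74, 80, 79, 75, 70, 53, 41, 34, 31]
[np.float64(-34.7), np.float64(-35.7), np.float64(-25.5)]
```

```bash
python3 -m creep '[{"tx":-0.5,"ty":-0.5,"tz":-25,"ax":-0.002,"ay":-0.002,"az":0.006,"jaw":0},{"tx":-0.5,"ty":-0.5,"tz":-55,"ax":-0.002,"ay":-0.002,"az":0.006,"jaw":0},{"tx":-0.5,"ty":-0.5,"tz":-85,"ax":-0.002,"ay":-0.002,"az":0.006,"jaw":0},{"tx":-0.5,"ty":-0.5,"tz":-102,"ax":-0.002,"ay":-0.002,"az":0.006,"jaw":0},{"tx":-0.5,"ty":-0.5,"tz":-107,"ax":-0.002,"ay":-0.002,"az":0.006,"jaw":0}]';python3 -m creep '[{"tx":3,"ty":0.8,"tz":0,"ax":0,"ay":0,"az":0,"jaw":0},{"tx":6,"ty":1.6,"tz":0,"ax":0,"ay":0,"az":0,"jaw":0},{"tx":9,"ty":2.4,"tz":0,"ax":0,"ay":0,"az":0,"jaw":0},{"tx":12,"ty":3.2,"tz":0,"ax":0,"ay":0,"az":0,"jaw":0}]'
```

```text
time_s: 15.35
position: [0.4847, -0.2141, 0.0634]
ee_rot: [-0.431, 0.431, 0.561, -0.56]
force: [0.4, 0.6, -0.1]
gripper_width: 0.0004
time_s: 15.75
position: [0.4977, -0.2111, 0.0649]
ee_rot: [-0.429, 0.432, 0.561, -0.56]
force: [-0.0, -0.3, 0.4]
gripper_width: 0.0001
```

```bash
for i in 1 2 3; do python3 -m creep '[{"tx":3,"ty":0.8,"tz":0,"ax":0,"ay":0,"az":0,"jaw":0},{"tx":6,"ty":1.6,"tz":0,"ax":0,"ay":0,"az":0,"jaw":0},{"tx":9,"ty":2.4,"tz":0,"ax":0,"ay":0,"az":0,"jaw":0},{"tx":12,"ty":3.2,"tz":0,"ax":0,"ay":0,"az":0,"jaw":0},{"tx":15,"ty":4,"tz":0,"ax":0,"ay":0,"az":0,"jaw":0}]' | grep -E 'pos|force'; done; python3 -c "
from h import *
a=np.radians(14.9);vx=np.array([np.cos(a),np.sin(a)]);vy=np.array([-vx[1],vx[0]]);s=np.array([.6268,-.1755]);d=1000*(tool()[0][:2]-s);print(52+d@vx,d@vy)"
```

```text
position: [0.5114, -0.207, 0.0642]
force: [-6.6, -2.9, 6.0]
position: [0.5264, -0.203, 0.0642]
force: [-6.4, -2.2, 5.5]
position: [0.5414, -0.199, 0.0642]
force: [-6.0, -2.9, 5.2]
-36.58303741355782 -0.7102670959930008
```

```bash
python3 -m creep '[{"tx":3,"ty":0.8,"tz":0,"ax":0,"ay":0,"az":0,"jaw":0},{"tx":6,"ty":1.6,"tz":0,"ax":0,"ay":0,"az":0,"jaw":0},{"tx":9,"ty":2.4,"tz":0,"ax":0,"ay":0,"az":0,"jaw":0},{"tx":11,"ty":2.9,"tz":0,"ax":0,"ay":0,"az":0,"jaw":0},{"tx":12,"ty":3.2,"tz":0,"ax":0,"ay":0,"az":0,"jaw":0}]' | grep -E 'pos|force'; for i in 1 2; do python3 -m creep '[{"tx":0.5,"ty":0.13,"tz":0,"ax":0,"ay":0,"az":0,"jaw":0},{"tx":1,"ty":0.26,"tz":0,"ax":0,"ay":0,"az":0,"jaw":0},{"tx":1.5,"ty":0.4,"tz":0,"ax":0,"ay":0,"az":0,"jaw":0},{"tx":2,"ty":0.53,"tz":0,"ax":0,"ay":0,"az":0,"jaw":0}]' | grep -E 'pos|force'; done; python3 -c "
from h import *
a=np.radians(14.9);vx=np.array([np.cos(a),np.sin(a)]);vy=np.array([-vx[1],vx[0]]);s=np.array([.6268,-.1755]);d=1000*(tool()[0][:2]-s);print(52+d@vx,d@vy)"
```

```text
position: [0.5535, -0.1958, 0.0641]
force: [-5.8, -2.3, 6.3]
position: [0.5553, -0.1952, 0.0642]
force: [-5.9, -2.0, 5.3]
position: [0.5573, -0.1947, 0.0642]
force: [-6.2, -2.2, 4.4]
-20.125616629106617 -0.7062893872569102
```

```bash
for i in 1 2 3 4; do python3 -m creep '[{"tx":0.5,"ty":0.13,"tz":0,"ax":0,"ay":0,"az":0,"jaw":0},{"tx":1,"ty":0.26,"tz":0,"ax":0,"ay":0,"az":0,"jaw":0},{"tx":1,"ty":0.26,"tz":0,"ax":0,"ay":0,"az":0,"jaw":0}]' | grep -E 'pos|force'; done
```

```text
position: [0.5583, -0.1944, 0.0641]
force: [-6.0, -2.2, 4.8]
position: [0.5592, -0.1942, 0.0641]
force: [-6.1, -1.5, 5.7]
position: [0.5593, -0.1941, 0.0642]
force: [-12.5, -5.7, 10.4]
position: [0.5593, -0.1941, 0.0642]
force: [-21.1, -10.2, 15.8]
```

```bash
for i in 1 2; do python3 -m creep '[{"tx":0.5,"ty":0.13,"tz":0,"ax":0,"ay":0,"az":0,"jaw":0},{"tx":1,"ty":0.26,"tz":0,"ax":0,"ay":0,"az":0,"jaw":0},{"tx":1,"ty":0.26,"tz":0,"ax":0,"ay":0,"az":0,"jaw":0}]' | grep -E 'pos|force'; done
```

```text
position: [0.5593, -0.1941, 0.0642]
force: [-26.7, -13.5, 19.8]
position: [0.5594, -0.1941, 0.0642]
force: [-34.9, -17.0, 25.2]
```

Horizontal force is about 39 N with the jaw stopped, which is firm. I back off and retreat.

```bash
python3 -m creep '[{"tx":-3,"ty":-0.8,"tz":0,"ax":0,"ay":0,"az":0,"jaw":0},{"tx":-8,"ty":-2,"tz":0,"ax":0,"ay":0,"az":0,"jaw":0},{"tx":-20,"ty":-5,"tz":0,"ax":0,"ay":0,"az":0,"jaw":0},{"tx":-40,"ty":-11,"tz":0,"ax":0,"ay":0,"az":0,"jaw":0},{"tx":-60,"ty":-16,"tz":15,"ax":0,"ay":0,"az":0,"jaw":0}]'; python3 -m creep '[{"tx":-20,"ty":-5,"tz":40,"ax":0,"ay":0,"az":0,"jaw":0},{"tx":-40,"ty":-10,"tz":80,"ax":0,"ay":0,"az":0,"jaw":0},{"tx":-65,"ty":0,"tz":120,"ax":0,"ay":0,"az":0,"jaw":0},{"tx":-90,"ty":20,"tz":150,"ax":0,"ay":0,"az":0,"jaw":0},{"tx":-110,"ty":50,"tz":170,"ax":0,"ay":0,"az":0,"jaw":0}]'; python3 -c "
from h import *
for n in('scene','top','wrist'): snap(n,n+'9.png')
a=cv2.resize(cv2.imread('pics/scene9.png')[120:250,195:325],(400,400),interpolation=cv2.INTER_CUBIC);b=cv2.resize(cv2.imread('pics/top9.png')[140:260,345:465],(400,400),interpolation=cv2.INTER_CUBIC)
cv2.imwrite('pics/crop9.png',np.hstack([a,b]))"
```

```text
time_s: 20.85
position: [0.502, -0.2088, 0.0779]
ee_rot: [-0.431, 0.431, 0.561, -0.561]
force: [-0.2, -0.1, 0.2]
gripper_width: 0.0004
time_s: 21.35
position: [0.3927, -0.1594, 0.2508]
ee_rot: [-0.43, 0.433, 0.561, -0.56]
force: [0.3, 0.1, 1.1]
gripper_width: 0.0009
```

View pics/crop9.png

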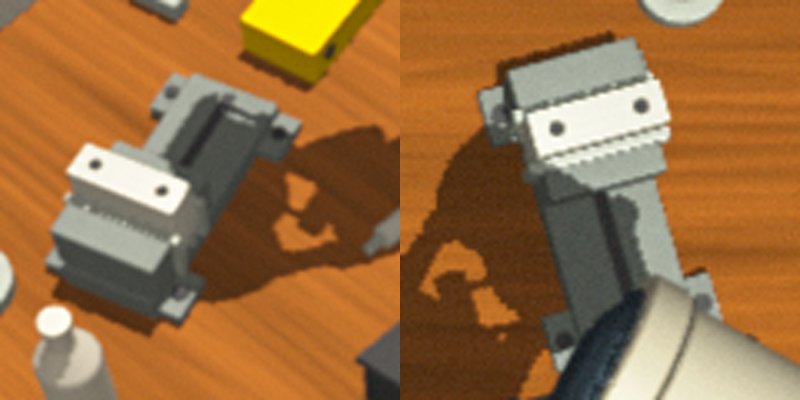

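The block is upright between the closed jaws, bores up; bottle, bearing and yellow block look undisturbed. I do one numeric check of the bores.

```bash
python3 - <<'E'
from h import *
a,e1=two('top9.png',(392.1,178.4),'scene9.png',(247.6,181.7));b,e2=two('top9.png',(417.3,171.5),'scene9.png',(225.9,173.3))
print(a,b,e1,e2,np.linalg.norm(a-b));m=(a+b)/2;t=np.radians(14.9);vx=np.array([np.cos(t),np.sin(t)]);vy=np.array([-vx[1],vx[0]]);d=1000*(m[:2]-[.6268,-.1755])
print('z',m[2],'dx,dy',d@vx,d@vy,'yaw',np.degrees(np.arctan2(-(a-b)[0],(a-b)[1])))
# change outside vise/arm
A=cv2.imread('pics/scene0.png').astype(int);B=cv2.imread('pics/scene9.png').astype(int)
E
```

```text
[ 0.61735    -0.14360559  0.11830088] [ 0.63578763 -0.21148353  0.11740409] 0.0037796185988987333 0.003873406873010356 0.07034319039156436
z 0.11785248498880913 dx,dy -0.7491333027834143 -1.9163688018983338 yaw 15.19653975990735
```

```bash
python3 -c "
from plant import bot
print(bot.get_state()['force']);print(bot.sign_off())"
```

```text
[ 0.63291529 -0.17246668 -0.2949759 ]
the job is handed in; nothing more can be done
None
```

The job is handed in at about 21.5 s of the 69 s. The block is upright on the parallels, clamped between both jaws, and the arm is clear of everything.

- **Seating:** I gripped the block across its width, lifted it off the slope and set it upright on the two parallels. They made contact at TCP height 0.112 m, as predicted. Still holding it, I pressed it against the fixed jaw with about 22 N sideways while pushing down, then let go.
- **Clamping:** I pushed the sliding jaw with closed fingers, needing about 6 N while it slid. I stopped at about 39 N sideways, with the jaw no longer moving.
- **Last checks:** From the two bores, the top is at 118 mm against 120 mm expected, with the two ends within 1 mm of each other. The block's middle is 0.7 mm (x) and 1.9 mm (y) from the seat. Its turn is 15.2° against 14.9° for the vise. These differences are within the camera accuracy of about 2 mm, though the two views' rays missed each other by nearly 4 mm. At the end the wrist read about zero force.
- **Not checked:** The picture limit stopped my last full scene view. I checked the surroundings only in the crops around the vise, where the bottle, bearing and yellow block looked unmoved. The rack, bar and other bystanders were not looked at again after the move.

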